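Release the channel key left latched on a servo test box

TASK

One of the four yellow channel keys on the servo test box has been left latched down, so its channel is still on; it stands only slightly lower than the others. Feel for it by tapping the keys lightly with the closed fingertips, and press that key so that it springs back up and all four channels are off. Never let a second channel come on, do not strike the keys hard, leave everything else on the bench where it is, and finish with the hand clear.

Things in the scene. Friction and masses are not known exactly. Their poses are not given: they have to be found in the camera images.
- test_box: servo test box, grey enclosure with a dark lid, 120 mm deep (its x), 300 mm long (its y), 55 mm high, screwed to the bench; origin at the centre of its underside, z up. The four keys stand in a row parallel to its y, 50 mm apart, 18 mm from its centre line towards -x; black pin headers 13 mm high stand on the lid 56 mm from the row towards +x
- key_a: one of four identical push keys on the test box's lid: round flat yellow cap 24 mm in diameter in an aluminium ring 33 mm wide and 4 mm high. Origin: on the cap's axis, level with the lid (55 mm above the bench), z up; this frame is fixed to the box and does not follow the cap. Cap top 20 mm above the origin when up (off), 16 mm when latched down (on); travel 8 mm straight down
- key_b: push key, built and measured as key_a. Any of the four may be the latched one, whatever its letter, and the letters stand in any order along the row. All are push on, push off, on a spring: from the up height 2.5 N starts a key moving, about 4 N at 3 mm, 5.5 N at 6 mm, 7 N at the hard stop at 8 mm
- key_c: push key, built and measured as key_a. A key that is up closes its contact (its channel goes on) once pressed 3.2 mm down; it latches if pressed deeper than about 6 mm and let go, and springs back up from less
- key_d: push key, built and measured as key_a. A latched key feels rigid up to about 5 N; pressed to 6 mm or more below the up height (2 mm below where it stands) and let go, it springs up; pressed less it stays latched. Pressed again after that it latches again
- contact_board: printed circuit board inside the test box under the keys, out of sight and not to be touched; it carries the four sprung contacts. A channel is on while its key presses on its contact. Origin: inside the box, 8 mm above the bench; it does not move
- gear: white printed gear, 46 mm in diameter, 18 mm high with its hub, lying loose on the lid at the +y end of the box, about 70 mm from the nearest key; origin at the centre of its underside. To be left alone
- servo: black hobby servo, 55 x 20 x 43 mm with its white horn, standing loose in front of the box; origin at the centre of its underside. To be left alone
- screwdriver: screwdriver with red handle, 170 mm long, lying behind the box; origin at the centre of its underside. To be left alone
- pliers: blue-handled pliers, 160 mm long, lying on the left of the bench; origin under the pivot. To be left alone
- spool: spool of solder, 54 mm in diameter, 38 mm high, standing on the right; origin at the centre of its underside. To be left alone
- cutter: orange and black box cutter, 135 mm long, lying on the right; origin at its underside. To be left alone
- glue: yellow glue bottle with red cap, 44 mm in diameter, 120 mm high, standing on the left; origin at the centre of its underside. To be left alone

How it is judged:
By the outcome, as a careful person would: the job done as asked, in the order asked, and still so for the second after the job is handed in, with the robot touching nothing.
It also fails if it takes over 45 s, if anything falls off the work surface, if the arm or the gripper's body presses on something with over 40 N, if the wrist force passes 120 N, or if a joint passes its speed limit or range.

ROBOT

A 7-joint arm with a two-finger parallel gripper is mounted at the origin on the work surface. World frame = base frame: x ahead of the robot, y to its left, z up, the work surface at z = 0. Lengths are in m, angles in rad, forces in N, time in s.
With the tool pointing down it reaches from about 0.425 to 1.025 m from the base axis. Payload 3.6 kg.
Tool frame: the origin (TCP) lies midway between the tips of the shut fingers; the grasp point (between the pads) lies arm.pinch_z behind it (arm.pinch_z is the distance from the TCP to the grasp point, in m); z points along the fingers, y is the line along which they close (so a half turn about z gives the same grasp; the last joint's range is limited). The gripper opens to 85 mm and grips with 20 to 120 N. Pads are 22 mm wide; open, the fingers measure 114 mm over their backs; the gripper's body (76 mm by 85 mm) begins 54 mm behind the grasp point. The pads swing forward as they close: fully open they stand 13 mm farther back than shut.
Start: joints at [-1.361, 0.591, 0.048, 1.609, -0.033, 0.943, -0.034], TCP at [0.217, 0.692, 0.231] pointing down, gripper open.
Joint ranges: [-2.69, 2.69], [-0.47, 2.24], [-1.27, 1.36], [0.19, 2.51], [-1.53, 4.68], [0.08, 2.07], [-3.09, 3.09]. Speed limits (rad/s): [2.57, 2.57, 3.14, 3.14, 3.14, 3.14, 3.14].

INTERFACE

Orientations are given as a 3x3 rotation matrix whose columns are the frame's x, y, z axes.
In Python, from rig import arm, vision, ticket gives the robot as it stands. The module is installed in compiled form; this text tells all that it offers.
- The arm moves only by the tool drive_tool, never from a script. Its argument "steps" is a list of rows, each an object of numbers: "tx", "ty", "tz": the shift along the tool's x, y, z in m; "rx", "ry", "rz": the turn, a rotation vector about the tool's x, y, z in rad; "jaw": the gripper command: -1 is shut, 1 is fully open, values between are in proportion. A call has exactly 8 rows; each row is the pose to reach, as a shift and turn from the pose commanded when the call began, along the tool's axes at that moment; what a row does not reach only later rows make up. A row lasts 1/12 s, in which the tool goes at most 41.7 mm and 7.16 degrees, less where a joint would pass 70% of its speed; a pose out of reach is approached as far as the arm can. A call with a gripper value outside its range is refused whole. The fingers move at their own pace and stop on an object; "squeeze" is the grip in N (left out, the last holds). Time passes only in rows, so rows that repeat a pose let the fingers close, or fill a call up. It gives the time, the measured TCP pose, the force, the opening and the grip force at its end, in the units of the state.
- arm.get_state(): the state, without advancing time (a new reading comes with each control period).
- vision.read_camera(name): name is "side" or "top"; returns a dict with "frame" (400x640x3 uint8, red, green, blue), "z_map" (400x640 float32, m along the optical axis (not along the pixel's ray), 0 where there is no reading), "vertical_fov" (degrees; the focal length in pixels is half the picture's height over the tangent of half this angle, whatever the lens; pixels are square), "cx", "cy" (the principal point, pixels), "R" (3x3) and "t" (3): a world point X has camera coordinates R X + t. Camera axes: x right, y down, z forward; pixel columns grow to the right and rows downward; lengths in m; the calibration is good to about 2 mm. A picture is of the moment at which its call begins.
- ticket.job_done(): hands the job in; it is judged then, once.
The state is a dict: "time": time; "qpos": joint angles; "joint_velocities": joint speeds; "effort": joint torques, N m; "tcp_pos": TCP position; "tcp_rot": TCP orientation; "force": force on the tool from outside, world axes, zero at the start; "torque": the same for the moment, N m; "grip_width": finger opening in m; "grip_force": force on a finger pad.
Only numpy, scipy, OpenCV 4.12 (cv2) and the standard library are available. Lean on these libraries where they do the work, as an engineer would, in place of code of your own. Each camera call takes 0.05 s, during which the arm holds its last target. There are 200 camera calls.

## Working session

There is one attempt and no reset: what is moved stays moved. The work goes in short steps, Python scripts to look and compute and a tool call to move; the robot and the scene stay as the last step left them, time stands still between calls to the robot, and variables do not carry over. Pictures are saved under pics/ and viewed, at most 10 in all, crops included, and the job is handed in when it is done.

Besides the shell and the picture viewer there is one more tool, called after ">>>" by a JSON object that holds its "op" and its "data". drive_tool: Moves the arm, as the interface text tells. Its arguments: {"type":"object","properties":{"steps":{"type":"array","items":{"type":"object","properties":{"tx":{"type":"number"},"ty":{"type":"number"},"tz":{"type":"number"},"rx":{"type":"number"},"ry":{"type":"number"},"rz":{"type":"number"},"jaw":{"type":"number"}}}},"squeeze":{"type":"number"}},"required":["steps"]}

```bash
mkdir -p pics; cat > h.py <<'E'
import numpy as np, cv2
from rig import arm, vision, ticket
def cam(n):
    d=vision.read_camera(n); f=200/np.tan(np.radians(d["vertical_fov"])/2)
    h,w=d["z_map"].shape; u,v=np.meshgrid(np.arange(w),np.arange(h)); z=d["z_map"]
    P=np.stack([(u-d["cx"])/f*z,(v-d["cy"])/f*z,z],-1)
    d["f"]=f; d["W"]=(P-np.array(d["t"]))@np.array(d["R"]); return d
def ray(d,u,v,h):
    R=np.array(d["R"]);c=-R.T@np.array(d["t"]);r=R.T@np.array([(u-d["cx"])/d["f"],(v-d["cy"])/d["f"],1])
    return c+r*(h-c[2])/r[2]
E
python3 - <<'E'
from h import *
for n in("top","side"):
    d=cam(n); cv2.imwrite(f"pics/{n}0.png",d["frame"][...,::-1])
    hsv=cv2.cvtColor(d["frame"],cv2.COLOR_RGB2HSV)
    m=cv2.inRange(hsv,(18,120,100),(36,255,255))
    k,l,s,c=cv2.connectedComponentsWithStats(m)
    print(n,d["f"],d["cx"],d["cy"],-np.array(d["R"]).T@d["t"])
    for i in range(1,k):
        if s[i,4]>15: print(s[i],c[i].round(1),ray(d,*c[i],.075).round(4),np.median(d["W"][l==i],0).round(4))
s=arm.get_state();print(s["time"],s["tcp_pos"],s["tcp_rot"],s["force"],s["grip_width"],arm.pinch_z)
E
```

```text
top 454.52134097332197 313.9194082107346 195.00501663666572 [ 0.36131897 -0.00783934  1.34456269]
[166 169  22  19 261] [177.6 178.6] [0.5798 0.3879 0.075 ] [0.5798 0.3909 0.0721]
[272 180   9   9  61] [275.9 183.9] [0.5693 0.1084 0.075 ] [0.57   0.1086 0.0699]
[289 183   9   9  62] [293.  187.2] [0.5605 0.0599 0.075 ] [0.5608 0.0598 0.0744]
[306 187   9   9  63] [310.  191.1] [0.5503 0.0115 0.075 ] [0.5505 0.0116 0.0748]
[323 191   9   9  61] [327.3 195. ] [ 0.54   -0.0376  0.075 ] [ 0.5402 -0.0368  0.074 ]
[578 221   6  27  94] [581.2 232.8] [ 0.4457 -0.7449  0.075 ] [ 0.451  -0.7265  0.1035]
[525 243  18  22  85] [532.2 252.8] [ 0.3882 -0.6062  0.075 ] [ 0.3888 -0.5919  0.105 ]
side 369.69583153720095 325.0210921770113 207.19295017582144 [0.51359386 0.78517192 0.57609788]
[311 193   9  10  78] [315.1 197.4] [ 0.5399 -0.0271  0.075 ] [ 0.5403 -0.0303  0.0716]
[306 204  10  10  78] [310.4 208.1] [0.5501 0.0231 0.075 ] [0.5511 0.018  0.0723]
[301 215  10  10  88] [305.6 219.3] [0.5597 0.0714 0.075 ] [0.5594 0.0679 0.0722]
[296 227  10  11  92] [300.4 232.2] [0.569 0.122 0.075] [0.5701 0.1147 0.0695]
[ 265  327   30   50 1180] [279.8 351.7] [0.5825 0.4286 0.075 ] [0.5843 0.418  0.0604]
0.1 [0.21665316 0.69109406 0.23025708] [[-9.54218608e-01  2.99109674e-01 -5.01535782e-04]
 [ 2.99110076e-01  9.54216619e-01 -1.95128303e-03]
 [-1.05073853e-04 -2.01196498e-03 -9.99997970e-01]] [ 0.14684297 -0.68611744 -0.5966892 ] 0.08572629779250188 0.0187
```

View pics/top0.png

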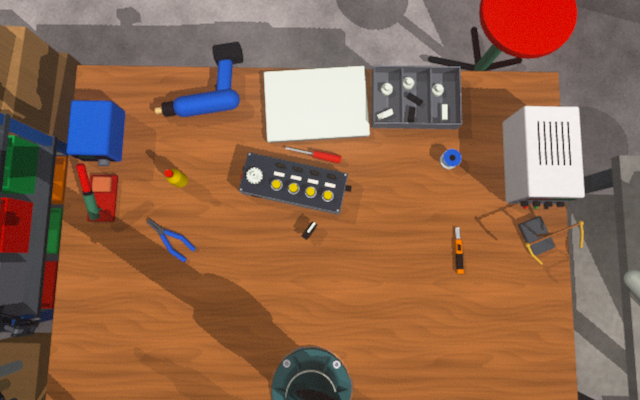

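View pics/side0.png

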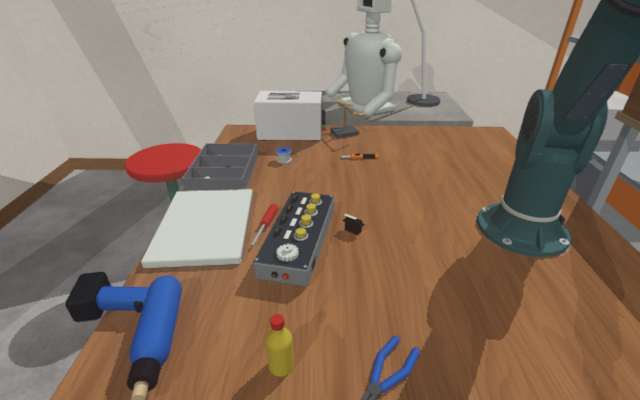

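Top view shows the four keys at pixels (276,184), (293,187), (310,191) and (327,195). The gear is at (255,176). Spacing measures 49.7 mm, as it should, and the cap depths hint that the first key, nearest the gear, is the low one. Taps will confirm that.

```bash
cat >> h.py <<'E'
def go(*p):
    s=arm.get_state(); print(round(s["time"],2),np.round(s["tcp_pos"],4),"F",np.round(s["force"],2),"delta",(np.array(s["tcp_rot"]).T@(np.array(p)-s["tcp_pos"])).round(4))
E
python3 -c "
from h import *
go(.57,.108,.15)"
```

```text
0.1 [0.2167 0.6911 0.2303] F [ 0.15 -0.69 -0.6 ] delta [-0.5116 -0.4505  0.0812]
```

>>> {"op": "drive_tool", "data": {"steps": [{"tx": -0.03, "ty": -0.026, "tz": 0, "jaw": -1}, {"tx": -0.06, "ty": -0.053, "tz": 0, "jaw": -1}, {"tx": -0.09, "ty": -0.079, "tz": 0, "jaw": -1}, {"tx": -0.12, "ty": -0.106, "tz": 0, "jaw": -1}, {"tx": -0.15, "ty": -0.132, "tz": 0, "jaw": -1}, {"tx": -0.18, "ty": -0.158, "tz": 0, "jaw": -1}, {"tx": -0.21, "ty": -0.185, "tz": 0, "jaw": -1}, {"tx": -0.24, "ty": -0.211, "tz": 0, "jaw": -1}]}}

```text
$.steps[0]: bad value
```

```bash
python3 -c "
from h import *
go(.57,.108,.15)"
```

```text
0.1 [0.2167 0.6911 0.2303] F [ 0.15 -0.69 -0.6 ] delta [-0.5116 -0.4505  0.0812]
```

>>> {"op": "drive_tool", "data": {"steps": [{"tx": -0.03, "ty": -0.026, "tz": 0.0, "rx": 0.0, "ry": 0.0, "rz": 0.0, "jaw": -1.0}, {"tx": -0.06, "ty": -0.053, "tz": 0.0, "rx": 0.0, "ry": 0.0, "rz": 0.0, "jaw": -1.0}, {"tx": -0.09, "ty": -0.079, "tz": 0.0, "rx": 0.0, "ry": 0.0, "rz": 0.0, "jaw": -1.0}, {"tx": -0.12, "ty": -0.106, "tz": 0.0, "rx": 0.0, "ry": 0.0, "rz": 0.0, "jaw": -1.0}, {"tx": -0.15, "ty": -0.132, "tz": 0.0, "rx": 0.0, "ry": 0.0, "rz": 0.0, "jaw": -1.0}, {"tx": -0.18, "ty": -0.158, "tz": 0.0, "rx": 0.0, "ry": 0.0, "rz": 0.0, "jaw": -1.0}, {"tx": -0.21, "ty": -0.185, "tz": 0.0, "rx": 0.0, "ry": 0.0, "rz": 0.0, "jaw": -1.0}, {"tx": -0.24, "ty": -0.211, "tz": 0.0, "rx": 0.0, "ry": 0.0, "rz": 0.0, "jaw": -1.0}]}}

```text
time: 0.77
tcp_pos: [0.3832, 0.4165, 0.231]
tcp_rot: [[-0.954, 0.299, -0.0], [0.299, 0.954, -0.001], [0.0, -0.001, -1.0]]
force: [0.7, 0.5, 0.2]
grip_width: 0.0003
grip_force: 0.0
```

```bash
python3 -c "
from h import *
go(.57,.108,.15)"
```

```text
0.77 [0.3832 0.4165 0.231 ] F [0.66 0.55 0.17] delta [-0.2705 -0.2384  0.0812]
```

>>> {"op": "drive_tool", "data": {"steps": [{"tx": -0.03, "ty": -0.026, "tz": 0.0, "rx": 0.0, "ry": 0.0, "rz": 0.0, "jaw": -1.0}, {"tx": -0.06, "ty": -0.053, "tz": 0.0, "rx": 0.0, "ry": 0.0, "rz": 0.0, "jaw": -1.0}, {"tx": -0.09, "ty": -0.079, "tz": 0.01, "rx": 0.0, "ry": 0.0, "rz": 0.0, "jaw": -1.0}, {"tx": -0.12, "ty": -0.106, "tz": 0.02, "rx": 0.0, "ry": 0.0, "rz": 0.0, "jaw": -1.0}, {"tx": -0.15, "ty": -0.132, "tz": 0.03, "rx": 0.0, "ry": 0.0, "rz": 0.0, "jaw": -1.0}, {"tx": -0.18, "ty": -0.158, "tz": 0.04, "rx": 0.0, "ry": 0.0, "rz": 0.0, "jaw": -1.0}, {"tx": -0.21, "ty": -0.185, "tz": 0.05, "rx": 0.0, "ry": 0.0, "rz": 0.0, "jaw": -1.0}, {"tx": -0.235, "ty": -0.207, "tz": 0.06, "rx": 0.0, "ry": 0.0, "rz": 0.0, "jaw": -1.0}]}}

```text
time: 1.43
tcp_pos: [0.5461, 0.1475, 0.1707]
tcp_rot: [[-0.954, 0.301, 0.0], [0.301, 0.954, -0.001], [-0.0, -0.001, -1.0]]
force: [0.2, -0.6, 0.4]
grip_width: 0.0001
grip_force: 0.0
```

```bash
python3 -c "
from h import *
go(.57,.108,.09)"
```

```text
1.43 [0.5461 0.1475 0.1707] F [ 0.15 -0.59  0.42] delta [-0.0346 -0.0304  0.0807]
```

>>> {"op": "drive_tool", "data": {"steps": [{"tx": -0.02, "ty": -0.017, "tz": 0.03, "rx": 0.0, "ry": 0.0, "rz": 0.0, "jaw": -1.0}, {"tx": -0.033, "ty": -0.029, "tz": 0.06, "rx": 0.0, "ry": 0.0, "rz": 0.0, "jaw": -1.0}, {"tx": -0.033, "ty": -0.029, "tz": 0.075, "rx": 0.0, "ry": 0.0, "rz": 0.0, "jaw": -1.0}, {"tx": -0.033, "ty": -0.029, "tz": 0.08, "rx": 0.0, "ry": 0.0, "rz": 0.0, "jaw": -1.0}, {"tx": -0.033, "ty": -0.029, "tz": 0.08, "rx": 0.0, "ry": 0.0, "rz": 0.0, "jaw": -1.0}, {"tx": -0.033, "ty": -0.029, "tz": 0.08, "rx": 0.0, "ry": 0.0, "rz": 0.0, "jaw": -1.0}, {"tx": -0.033, "ty": -0.029, "tz": 0.08, "rx": 0.0, "ry": 0.0, "rz": 0.0, "jaw": -1.0}, {"tx": -0.033, "ty": -0.029, "tz": 0.08, "rx": 0.0, "ry": 0.0, "rz": 0.0, "jaw": -1.0}]}}

```text
time: 2.1
tcp_pos: [0.5686, 0.1146, 0.0927]
tcp_rot: [[-0.955, 0.297, 0.002], [0.297, 0.955, 0.001], [-0.002, 0.002, -1.0]]
force: [-0.1, 0.4, -0.3]
grip_width: 0.0
grip_force: 0.0
```

```bash
python3 -c "
from h import *
go(.57,.108,.09)
d=cam('side');cv2.imwrite('pics/s1.png',cv2.resize(d['frame'][160:290,240:380,::-1],None,fx=4,fy=4,interpolation=cv2.INTER_CUBIC))"
```

```text
2.1 [0.5686 0.1146 0.0927] F [-0.14  0.36 -0.32] delta [-0.0033 -0.0059  0.0027]
```

View pics/s1.png

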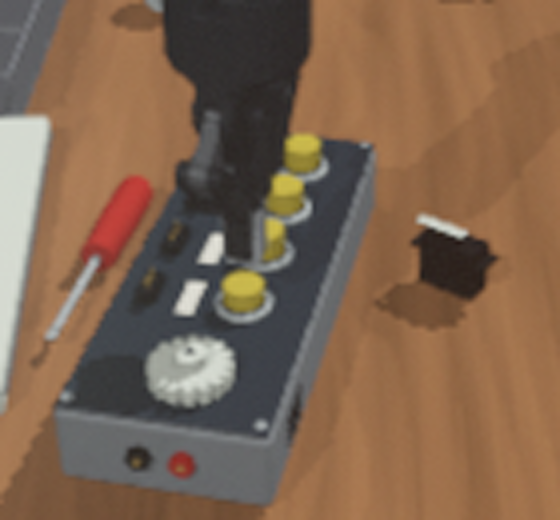

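The fingertips are just above the first key's cap, at about (240,265) in the crop. I'll centre over it and approach.

>>> {"op": "drive_tool", "data": {"steps": [{"tx": -0.002, "ty": -0.005, "tz": 0.004, "rx": 0.0, "ry": 0.0, "rz": 0.0, "jaw": -1.0}, {"tx": -0.002, "ty": -0.005, "tz": 0.008, "rx": 0.0, "ry": 0.0, "rz": 0.0, "jaw": -1.0}, {"tx": -0.002, "ty": -0.005, "tz": 0.01, "rx": 0.0, "ry": 0.0, "rz": 0.0, "jaw": -1.0}, {"tx": -0.002, "ty": -0.005, "tz": 0.01, "rx": 0.0, "ry": 0.0, "rz": 0.0, "jaw": -1.0}, {"tx": -0.002, "ty": -0.005, "tz": 0.01, "rx": 0.0, "ry": 0.0, "rz": 0.0, "jaw": -1.0}, {"tx": -0.002, "ty": -0.005, "tz": 0.01, "rx": 0.0, "ry": 0.0, "rz": 0.0, "jaw": -1.0}, {"tx": -0.002, "ty": -0.005, "tz": 0.01, "rx": 0.0, "ry": 0.0, "rz": 0.0, "jaw": -1.0}, {"tx": -0.002, "ty": -0.005, "tz": 0.01, "rx": 0.0, "ry": 0.0, "rz": 0.0, "jaw": -1.0}]}}

```text
time: 2.82
tcp_pos: [0.5684, 0.108, 0.0814]
tcp_rot: [[-0.954, 0.299, 0.0], [0.299, 0.954, 0.0], [-0.0, 0.0, -1.0]]
force: [0.3, 0.1, -0.0]
grip_width: 0.0003
grip_force: 0.0
```

```bash
python3 -c "
from h import *
go(.57,.108,.074)"
```

```text
2.82 [0.5684 0.108  0.0814] F [ 0.35  0.12 -0.04] delta [-0.0015  0.0005  0.0074]
```

>>> {"op": "drive_tool", "data": {"steps": [{"tx": -0.001, "ty": 0.0, "tz": 0.002, "rx": 0.0, "ry": 0.0, "rz": 0.0, "jaw": -1.0}, {"tx": -0.001, "ty": 0.0, "tz": 0.004, "rx": 0.0, "ry": 0.0, "rz": 0.0, "jaw": -1.0}, {"tx": -0.001, "ty": 0.0, "tz": 0.005, "rx": 0.0, "ry": 0.0, "rz": 0.0, "jaw": -1.0}, {"tx": -0.001, "ty": 0.0, "tz": 0.006, "rx": 0.0, "ry": 0.0, "rz": 0.0, "jaw": -1.0}, {"tx": -0.001, "ty": 0.0, "tz": 0.007, "rx": 0.0, "ry": 0.0, "rz": 0.0, "jaw": -1.0}, {"tx": -0.001, "ty": 0.0, "tz": 0.007, "rx": 0.0, "ry": 0.0, "rz": 0.0, "jaw": -1.0}, {"tx": -0.001, "ty": 0.0, "tz": 0.007, "rx": 0.0, "ry": 0.0, "rz": 0.0, "jaw": -1.0}, {"tx": -0.001, "ty": 0.0, "tz": 0.007, "rx": 0.0, "ry": 0.0, "rz": 0.0, "jaw": -1.0}]}}

```text
time: 3.48
tcp_pos: [0.5693, 0.1077, 0.0743]
tcp_rot: [[-0.954, 0.299, 0.0], [0.299, 0.954, -0.0], [-0.0, 0.0, -1.0]]
force: [0.5, 0.7, -0.9]
grip_width: -0.0
grip_force: 0.0
```

>>> {"op": "drive_tool", "data": {"steps": [{"tx": 0.0, "ty": 0.0, "tz": 0.0005, "rx": 0.0, "ry": 0.0, "rz": 0.0, "jaw": -1.0}, {"tx": 0.0, "ty": 0.0, "tz": 0.001, "rx": 0.0, "ry": 0.0, "rz": 0.0, "jaw": -1.0}, {"tx": 0.0, "ty": 0.0, "tz": 0.001, "rx": 0.0, "ry": 0.0, "rz": 0.0, "jaw": -1.0}, {"tx": 0.0, "ty": 0.0, "tz": 0.001, "rx": 0.0, "ry": 0.0, "rz": 0.0, "jaw": -1.0}, {"tx": 0.0, "ty": 0.0, "tz": 0.001, "rx": 0.0, "ry": 0.0, "rz": 0.0, "jaw": -1.0}, {"tx": 0.0, "ty": 0.0, "tz": 0.001, "rx": 0.0, "ry": 0.0, "rz": 0.0, "jaw": -1.0}, {"tx": 0.0, "ty": 0.0, "tz": 0.001, "rx": 0.0, "ry": 0.0, "rz": 0.0, "jaw": -1.0}, {"tx": 0.0, "ty": 0.0, "tz": 0.001, "rx": 0.0, "ry": 0.0, "rz": 0.0, "jaw": -1.0}]}}

```text
time: 4.15
tcp_pos: [0.5693, 0.1077, 0.0733]
tcp_rot: [[-0.954, 0.299, 0.0], [0.299, 0.954, -0.0], [-0.0, 0.0, -1.0]]
force: [0.8, 0.4, -0.0]
grip_width: -0.0002
grip_force: 0.0
```

No force at 73.3 mm, so this key stands low. I'll tap the others for comparison.

>>> {"op": "drive_tool", "data": {"steps": [{"tx": 0.0, "ty": 0.0, "tz": -0.01, "rx": 0.0, "ry": 0.0, "rz": 0.0, "jaw": -1.0}, {"tx": -0.002, "ty": -0.016, "tz": -0.012, "rx": 0.0, "ry": 0.0, "rz": 0.0, "jaw": -1.0}, {"tx": -0.004, "ty": -0.032, "tz": -0.012, "rx": 0.0, "ry": 0.0, "rz": 0.0, "jaw": -1.0}, {"tx": -0.006, "ty": -0.048, "tz": -0.012, "rx": 0.0, "ry": 0.0, "rz": 0.0, "jaw": -1.0}, {"tx": -0.006, "ty": -0.048, "tz": -0.01, "rx": 0.0, "ry": 0.0, "rz": 0.0, "jaw": -1.0}, {"tx": -0.006, "ty": -0.048, "tz": -0.007, "rx": 0.0, "ry": 0.0, "rz": 0.0, "jaw": -1.0}, {"tx": -0.006, "ty": -0.048, "tz": -0.005, "rx": 0.0, "ry": 0.0, "rz": 0.0, "jaw": -1.0}, {"tx": -0.006, "ty": -0.048, "tz": -0.004, "rx": 0.0, "ry": 0.0, "rz": 0.0, "jaw": -1.0}]}}

```text
time: 4.82
tcp_pos: [0.5608, 0.0616, 0.0771]
tcp_rot: [[-0.955, 0.297, -0.0], [0.297, 0.955, 0.001], [0.0, 0.001, -1.0]]
force: [-0.6, 0.2, 0.0]
grip_width: -0.0
grip_force: 0.0
```

>>> {"op": "drive_tool", "data": {"steps": [{"tx": 0.0, "ty": 0.0, "tz": 0.001, "rx": 0.0, "ry": 0.0, "rz": 0.0, "jaw": -1.0}, {"tx": 0.0, "ty": 0.0, "tz": 0.002, "rx": 0.0, "ry": 0.0, "rz": 0.0, "jaw": -1.0}, {"tx": 0.0, "ty": 0.0, "tz": 0.003, "rx": 0.0, "ry": 0.0, "rz": 0.0, "jaw": -1.0}, {"tx": 0.0, "ty": 0.0, "tz": 0.0035, "rx": 0.0, "ry": 0.0, "rz": 0.0, "jaw": -1.0}, {"tx": 0.0, "ty": 0.0, "tz": 0.0035, "rx": 0.0, "ry": 0.0, "rz": 0.0, "jaw": -1.0}, {"tx": 0.0, "ty": 0.0, "tz": 0.0035, "rx": 0.0, "ry": 0.0, "rz": 0.0, "jaw": -1.0}, {"tx": 0.0, "ty": 0.0, "tz": 0.0035, "rx": 0.0, "ry": 0.0, "rz": 0.0, "jaw": -1.0}, {"tx": 0.0, "ty": 0.0, "tz": 0.0035, "rx": 0.0, "ry": 0.0, "rz": 0.0, "jaw": -1.0}]}}

```text
time: 5.48
tcp_pos: [0.5609, 0.0605, 0.074]
tcp_rot: [[-0.954, 0.299, 0.001], [0.299, 0.954, 0.0], [-0.0, 0.001, -1.0]]
force: [-0.3, 1.9, 3.4]
grip_width: 0.0003
grip_force: 1.5
```

Key 2 pushes back at 74 mm with 3.4 N, so it is up. Next, key 3.

>>> {"op": "drive_tool", "data": {"steps": [{"tx": 0.0, "ty": 0.0, "tz": -0.01, "rx": 0.0, "ry": 0.0, "rz": 0.0, "jaw": -1.0}, {"tx": -0.002, "ty": -0.016, "tz": -0.012, "rx": 0.0, "ry": 0.0, "rz": 0.0, "jaw": -1.0}, {"tx": -0.004, "ty": -0.032, "tz": -0.012, "rx": 0.0, "ry": 0.0, "rz": 0.0, "jaw": -1.0}, {"tx": -0.005, "ty": -0.05, "tz": -0.012, "rx": 0.0, "ry": 0.0, "rz": 0.0, "jaw": -1.0}, {"tx": -0.005, "ty": -0.05, "tz": -0.01, "rx": 0.0, "ry": 0.0, "rz": 0.0, "jaw": -1.0}, {"tx": -0.005, "ty": -0.05, "tz": -0.007, "rx": 0.0, "ry": 0.0, "rz": 0.0, "jaw": -1.0}, {"tx": -0.005, "ty": -0.05, "tz": -0.005, "rx": 0.0, "ry": 0.0, "rz": 0.0, "jaw": -1.0}, {"tx": -0.005, "ty": -0.05, "tz": -0.0035, "rx": 0.0, "ry": 0.0, "rz": 0.0, "jaw": -1.0}]}}

```text
time: 6.15
tcp_pos: [0.5507, 0.0118, 0.077]
tcp_rot: [[-0.955, 0.298, -0.0], [0.298, 0.955, 0.0], [0.0, 0.0, -1.0]]
force: [0.5, -0.4, -0.7]
grip_width: 0.0003
grip_force: 0.0
```

>>> {"op": "drive_tool", "data": {"steps": [{"tx": 0.0, "ty": 0.0, "tz": 0.001, "rx": 0.0, "ry": 0.0, "rz": 0.0, "jaw": -1.0}, {"tx": 0.0, "ty": 0.0, "tz": 0.002, "rx": 0.0, "ry": 0.0, "rz": 0.0, "jaw": -1.0}, {"tx": 0.0, "ty": 0.0, "tz": 0.003, "rx": 0.0, "ry": 0.0, "rz": 0.0, "jaw": -1.0}, {"tx": 0.0, "ty": 0.0, "tz": 0.0035, "rx": 0.0, "ry": 0.0, "rz": 0.0, "jaw": -1.0}, {"tx": 0.0, "ty": 0.0, "tz": 0.0035, "rx": 0.0, "ry": 0.0, "rz": 0.0, "jaw": -1.0}, {"tx": 0.0, "ty": 0.0, "tz": 0.0035, "rx": 0.0, "ry": 0.0, "rz": 0.0, "jaw": -1.0}, {"tx": 0.0, "ty": 0.0, "tz": 0.0035, "rx": 0.0, "ry": 0.0, "rz": 0.0, "jaw": -1.0}, {"tx": 0.0, "ty": 0.0, "tz": 0.0035, "rx": 0.0, "ry": 0.0, "rz": 0.0, "jaw": -1.0}]}}

```text
time: 6.82
tcp_pos: [0.5507, 0.0114, 0.074]
tcp_rot: [[-0.954, 0.299, 0.001], [0.299, 0.954, 0.0], [-0.0, 0.001, -1.0]]
force: [-0.9, 2.7, 3.5]
grip_width: 0.0002
grip_force: 1.5
```

>>> {"op": "drive_tool", "data": {"steps": [{"tx": 0.0, "ty": 0.0, "tz": -0.01, "rx": 0.0, "ry": 0.0, "rz": 0.0, "jaw": -1.0}, {"tx": -0.002, "ty": -0.016, "tz": -0.012, "rx": 0.0, "ry": 0.0, "rz": 0.0, "jaw": -1.0}, {"tx": -0.004, "ty": -0.032, "tz": -0.012, "rx": 0.0, "ry": 0.0, "rz": 0.0, "jaw": -1.0}, {"tx": -0.005, "ty": -0.05, "tz": -0.012, "rx": 0.0, "ry": 0.0, "rz": 0.0, "jaw": -1.0}, {"tx": -0.005, "ty": -0.05, "tz": -0.01, "rx": 0.0, "ry": 0.0, "rz": 0.0, "jaw": -1.0}, {"tx": -0.005, "ty": -0.05, "tz": -0.007, "rx": 0.0, "ry": 0.0, "rz": 0.0, "jaw": -1.0}, {"tx": -0.005, "ty": -0.05, "tz": -0.005, "rx": 0.0, "ry": 0.0, "rz": 0.0, "jaw": -1.0}, {"tx": -0.005, "ty": -0.05, "tz": -0.0035, "rx": 0.0, "ry": 0.0, "rz": 0.0, "jaw": -1.0}]}}

```text
time: 7.48
tcp_pos: [0.5405, -0.0374, 0.0771]
tcp_rot: [[-0.955, 0.298, -0.0], [0.298, 0.955, 0.0], [0.0, 0.0, -1.0]]
force: [0.3, -0.1, -0.6]
grip_width: -0.0002
grip_force: 0.0
```

>>> {"op": "drive_tool", "data": {"steps": [{"tx": 0.0, "ty": 0.0, "tz": 0.001, "rx": 0.0, "ry": 0.0, "rz": 0.0, "jaw": -1.0}, {"tx": 0.0, "ty": 0.0, "tz": 0.002, "rx": 0.0, "ry": 0.0, "rz": 0.0, "jaw": -1.0}, {"tx": 0.0, "ty": 0.0, "tz": 0.003, "rx": 0.0, "ry": 0.0, "rz": 0.0, "jaw": -1.0}, {"tx": 0.0, "ty": 0.0, "tz": 0.0035, "rx": 0.0, "ry": 0.0, "rz": 0.0, "jaw": -1.0}, {"tx": 0.0, "ty": 0.0, "tz": 0.0035, "rx": 0.0, "ry": 0.0, "rz": 0.0, "jaw": -1.0}, {"tx": 0.0, "ty": 0.0, "tz": 0.0035, "rx": 0.0, "ry": 0.0, "rz": 0.0, "jaw": -1.0}, {"tx": 0.0, "ty": 0.0, "tz": 0.0035, "rx": 0.0, "ry": 0.0, "rz": 0.0, "jaw": -1.0}, {"tx": 0.0, "ty": 0.0, "tz": 0.0035, "rx": 0.0, "ry": 0.0, "rz": 0.0, "jaw": -1.0}]}}

```text
time: 8.15
tcp_pos: [0.5405, -0.0379, 0.074]
tcp_rot: [[-0.954, 0.299, 0.001], [0.299, 0.954, 0.0], [-0.0, 0.001, -1.0]]
force: [-0.5, 2.8, 2.5]
grip_width: -0.0001
grip_force: 1.5
```

Keys 2, 3 and 4 push back at 74 mm and key 1 does not, so key 1 is latched. Back to it, hovering, then a gradual press.

>>> {"op": "drive_tool", "data": {"steps": [{"tx": 0.0, "ty": 0.0, "tz": -0.015, "rx": 0.0, "ry": 0.0, "rz": 0.0, "jaw": -1.0}, {"tx": 0.004, "ty": 0.03, "tz": -0.02, "rx": 0.0, "ry": 0.0, "rz": 0.0, "jaw": -1.0}, {"tx": 0.008, "ty": 0.06, "tz": -0.02, "rx": 0.0, "ry": 0.0, "rz": 0.0, "jaw": -1.0}, {"tx": 0.012, "ty": 0.09, "tz": -0.02, "rx": 0.0, "ry": 0.0, "rz": 0.0, "jaw": -1.0}, {"tx": 0.015, "ty": 0.12, "tz": -0.02, "rx": 0.0, "ry": 0.0, "rz": 0.0, "jaw": -1.0}, {"tx": 0.016, "ty": 0.148, "tz": -0.015, "rx": 0.0, "ry": 0.0, "rz": 0.0, "jaw": -1.0}, {"tx": 0.016, "ty": 0.148, "tz": -0.01, "rx": 0.0, "ry": 0.0, "rz": 0.0, "jaw": -1.0}, {"tx": 0.016, "ty": 0.148, "tz": -0.0035, "rx": 0.0, "ry": 0.0, "rz": 0.0, "jaw": -1.0}]}}

```text
time: 8.82
tcp_pos: [0.57, 0.1095, 0.077]
tcp_rot: [[-0.955, 0.296, 0.001], [0.296, 0.955, 0.0], [-0.001, 0.001, -1.0]]
force: [-0.7, -0.5, 0.5]
grip_width: -0.0002
grip_force: 0.0
```

>>> {"op": "drive_tool", "data": {"steps": [{"tx": 0.0, "ty": 0.0, "tz": 0.001, "rx": 0.0, "ry": 0.0, "rz": 0.0, "jaw": -1.0}, {"tx": 0.0, "ty": 0.0, "tz": 0.002, "rx": 0.0, "ry": 0.0, "rz": 0.0, "jaw": -1.0}, {"tx": 0.0, "ty": 0.0, "tz": 0.003, "rx": 0.0, "ry": 0.0, "rz": 0.0, "jaw": -1.0}, {"tx": 0.0, "ty": 0.0, "tz": 0.004, "rx": 0.0, "ry": 0.0, "rz": 0.0, "jaw": -1.0}, {"tx": 0.0, "ty": 0.0, "tz": 0.005, "rx": 0.0, "ry": 0.0, "rz": 0.0, "jaw": -1.0}, {"tx": 0.0, "ty": 0.0, "tz": 0.006, "rx": 0.0, "ry": 0.0, "rz": 0.0, "jaw": -1.0}, {"tx": 0.0, "ty": 0.0, "tz": 0.0065, "rx": 0.0, "ry": 0.0, "rz": 0.0, "jaw": -1.0}, {"tx": 0.0, "ty": 0.0, "tz": 0.0065, "rx": 0.0, "ry": 0.0, "rz": 0.0, "jaw": -1.0}]}}

```text
time: 9.48
tcp_pos: [0.5694, 0.107, 0.0712]
tcp_rot: [[-0.954, 0.3, 0.0], [0.3, 0.954, -0.0], [-0.0, -0.0, -1.0]]
force: [-2.0, -0.9, 4.8]
grip_width: -0.0001
grip_force: 2.0
```

Rigid at 71 mm with 4.8 N, as a latched key should be. Now the press.

>>> {"op": "drive_tool", "data": {"steps": [{"tx": 0.0, "ty": 0.0, "tz": 0.0005, "rx": 0.0, "ry": 0.0, "rz": 0.0, "jaw": -1.0}, {"tx": 0.0, "ty": 0.0, "tz": 0.001, "rx": 0.0, "ry": 0.0, "rz": 0.0, "jaw": -1.0}, {"tx": 0.0, "ty": 0.0, "tz": 0.0015, "rx": 0.0, "ry": 0.0, "rz": 0.0, "jaw": -1.0}, {"tx": 0.0, "ty": 0.0, "tz": 0.002, "rx": 0.0, "ry": 0.0, "rz": 0.0, "jaw": -1.0}, {"tx": 0.0, "ty": 0.0, "tz": 0.0025, "rx": 0.0, "ry": 0.0, "rz": 0.0, "jaw": -1.0}, {"tx": 0.0, "ty": 0.0, "tz": 0.003, "rx": 0.0, "ry": 0.0, "rz": 0.0, "jaw": -1.0}, {"tx": 0.0, "ty": 0.0, "tz": 0.0035, "rx": 0.0, "ry": 0.0, "rz": 0.0, "jaw": -1.0}, {"tx": 0.0, "ty": 0.0, "tz": 0.0035, "rx": 0.0, "ry": 0.0, "rz": 0.0, "jaw": -1.0}]}}

```text
time: 10.15
tcp_pos: [0.5694, 0.1071, 0.0677]
tcp_rot: [[-0.954, 0.299, 0.0], [0.299, 0.954, -0.001], [-0.0, -0.0, -1.0]]
force: [0.0, -2.1, 5.8]
grip_width: -0.0002
grip_force: 3.2
```

7.3 mm below the up height. Release, then check with a light tap.

>>> {"op": "drive_tool", "data": {"steps": [{"tx": 0.0, "ty": 0.0, "tz": -0.003, "rx": 0.0, "ry": 0.0, "rz": 0.0, "jaw": -1.0}, {"tx": 0.0, "ty": 0.0, "tz": -0.006, "rx": 0.0, "ry": 0.0, "rz": 0.0, "jaw": -1.0}, {"tx": 0.0, "ty": 0.0, "tz": -0.009, "rx": 0.0, "ry": 0.0, "rz": 0.0, "jaw": -1.0}, {"tx": 0.0, "ty": 0.0, "tz": -0.012, "rx": 0.0, "ry": 0.0, "rz": 0.0, "jaw": -1.0}, {"tx": 0.0, "ty": 0.0, "tz": -0.012, "rx": 0.0, "ry": 0.0, "rz": 0.0, "jaw": -1.0}, {"tx": 0.0, "ty": 0.0, "tz": -0.012, "rx": 0.0, "ry": 0.0, "rz": 0.0, "jaw": -1.0}, {"tx": 0.0, "ty": 0.0, "tz": -0.011, "rx": 0.0, "ry": 0.0, "rz": 0.0, "jaw": -1.0}, {"tx": 0.0, "ty": 0.0, "tz": -0.01, "rx": 0.0, "ry": 0.0, "rz": 0.0, "jaw": -1.0}]}}

```text
time: 10.82
tcp_pos: [0.5691, 0.1079, 0.077]
tcp_rot: [[-0.954, 0.299, -0.0], [0.299, 0.954, 0.0], [0.0, 0.0, -1.0]]
force: [0.4, -0.6, -0.6]
grip_width: 0.0003
grip_force: 0.0
```

>>> {"op": "drive_tool", "data": {"steps": [{"tx": 0.0, "ty": 0.0, "tz": 0.001, "rx": 0.0, "ry": 0.0, "rz": 0.0, "jaw": -1.0}, {"tx": 0.0, "ty": 0.0, "tz": 0.002, "rx": 0.0, "ry": 0.0, "rz": 0.0, "jaw": -1.0}, {"tx": 0.0, "ty": 0.0, "tz": 0.003, "rx": 0.0, "ry": 0.0, "rz": 0.0, "jaw": -1.0}, {"tx": 0.0, "ty": 0.0, "tz": 0.0035, "rx": 0.0, "ry": 0.0, "rz": 0.0, "jaw": -1.0}, {"tx": 0.0, "ty": 0.0, "tz": 0.0035, "rx": 0.0, "ry": 0.0, "rz": 0.0, "jaw": -1.0}, {"tx": 0.0, "ty": 0.0, "tz": 0.0035, "rx": 0.0, "ry": 0.0, "rz": 0.0, "jaw": -1.0}, {"tx": 0.0, "ty": 0.0, "tz": 0.0035, "rx": 0.0, "ry": 0.0, "rz": 0.0, "jaw": -1.0}, {"tx": 0.0, "ty": 0.0, "tz": 0.0035, "rx": 0.0, "ry": 0.0, "rz": 0.0, "jaw": -1.0}]}}

```text
time: 11.48
tcp_pos: [0.5692, 0.1077, 0.0739]
tcp_rot: [[-0.954, 0.299, -0.0], [0.299, 0.954, 0.0], [0.0, -0.0, -1.0]]
force: [-0.5, 0.7, 3.0]
grip_width: 0.0002
grip_force: 1.5
```

>>> {"op": "drive_tool", "data": {"steps": [{"tx": 0.0, "ty": 0.0, "tz": -0.01, "rx": 0.0, "ry": 0.0, "rz": 0.0, "jaw": -1.0}, {"tx": 0.0, "ty": 0.0, "tz": -0.03, "rx": 0.0, "ry": 0.0, "rz": 0.0, "jaw": -1.0}, {"tx": 0.0, "ty": 0.0, "tz": -0.06, "rx": 0.0, "ry": 0.0, "rz": 0.0, "jaw": -1.0}, {"tx": 0.0, "ty": 0.0, "tz": -0.09, "rx": 0.0, "ry": 0.0, "rz": 0.0, "jaw": -1.0}, {"tx": 0.0, "ty": 0.0, "tz": -0.12, "rx": 0.0, "ry": 0.0, "rz": 0.0, "jaw": -1.0}, {"tx": 0.03, "ty": 0.0, "tz": -0.14, "rx": 0.0, "ry": 0.0, "rz": 0.0, "jaw": -1.0}, {"tx": 0.06, "ty": 0.0, "tz": -0.15, "rx": 0.0, "ry": 0.0, "rz": 0.0, "jaw": -1.0}, {"tx": 0.08, "ty": 0.0, "tz": -0.15, "rx": 0.0, "ry": 0.0, "rz": 0.0, "jaw": -1.0}]}}

```text
time: 12.15
tcp_pos: [0.4925, 0.1325, 0.2268]
tcp_rot: [[-0.954, 0.299, 0.004], [0.299, 0.954, 0.002], [-0.003, 0.003, -1.0]]
force: [-0.4, 1.2, -0.9]
grip_width: -0.0
grip_force: 0.0
```

>>> {"op": "drive_tool", "data": {"steps": [{"tx": 0.02, "ty": 0.0, "tz": 0.0, "rx": 0.0, "ry": 0.0, "rz": 0.0, "jaw": -1.0}, {"tx": 0.04, "ty": 0.0, "tz": 0.0, "rx": 0.0, "ry": 0.0, "rz": 0.0, "jaw": -1.0}, {"tx": 0.05, "ty": 0.0, "tz": 0.0, "rx": 0.0, "ry": 0.0, "rz": 0.0, "jaw": -1.0}, {"tx": 0.05, "ty": 0.0, "tz": 0.0, "rx": 0.0, "ry": 0.0, "rz": 0.0, "jaw": -1.0}, {"tx": 0.05, "ty": 0.0, "tz": 0.0, "rx": 0.0, "ry": 0.0, "rz": 0.0, "jaw": -1.0}, {"tx": 0.05, "ty": 0.0, "tz": 0.0, "rx": 0.0, "ry": 0.0, "rz": 0.0, "jaw": -1.0}, {"tx": 0.05, "ty": 0.0, "tz": 0.0, "rx": 0.0, "ry": 0.0, "rz": 0.0, "jaw": -1.0}, {"tx": 0.05, "ty": 0.0, "tz": 0.0, "rx": 0.0, "ry": 0.0, "rz": 0.0, "jaw": -1.0}]}}

```text
time: 12.82
tcp_pos: [0.4465, 0.1462, 0.2238]
tcp_rot: [[-0.954, 0.3, 0.001], [0.3, 0.954, -0.0], [-0.001, 0.0, -1.0]]
force: [-0.9, -0.5, -0.3]
grip_width: 0.0
grip_force: 0.0
```

```bash
python3 - <<'E'
from h import *
for n in("top","side"):
    d=cam(n)
    cv2.imwrite(f"pics/{n}9.png",d["frame"][...,::-1])
    hsv=cv2.cvtColor(d["frame"],cv2.COLOR_RGB2HSV)
    m=cv2.inRange(hsv,(18,120,100),(36,255,255))
    k,l,s,c=cv2.connectedComponentsWithStats(m)
    for i in range(1,k):
        if s[i,4]>15: print(n,s[i],np.median(d["W"][l==i],0).round(4))
E
```

```text
top [166 168  22  20 264] [0.5792 0.3907 0.0721]
top [272 179   9  10  64] [0.5698 0.1085 0.0736]
top [289 183   9   9  61] [0.5609 0.0597 0.0745]
top [306 187   9   9  63] [0.5508 0.0115 0.0737]
top [324 191   8   9  60] [ 0.5402 -0.0368  0.0744]
top [578 221   6  27  93] [ 0.449  -0.7267  0.1046]
top [525 243  18  21  83] [ 0.387  -0.5909  0.106 ]
side [311 193   9  10  79] [ 0.5403 -0.0318  0.0711]
side [306 204  10  10  78] [0.5511 0.0187 0.0725]
side [301 215  10  10  88] [0.5596 0.0682 0.0722]
side [296 226  10  12 102] [0.5701 0.1164 0.0732]
side [ 265  327   30   50 1185] [0.5843 0.418  0.0612]
```

View pics/side9.png

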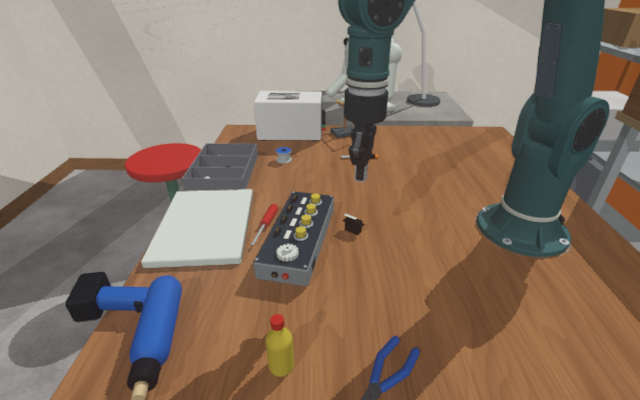

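The side view shows the hand clear of the box at (362,170). All four caps (300–315, 197–232) are level at about 74 mm, and the gear (288,252) and servo (353,224) have not moved.

```bash
python3 -c "
from rig import ticket
print(ticket.job_done())"
```

```text
the job is handed in; nothing more can be done
None
```

The latched key was the one nearest the gear: I pressed it once and it sprang back up, so by tap and camera all four keys are now up (off), the hand is clear, and the job is handed in.

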